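# Get a pod out of the blocked coffee drawer

### The job

The coffee pod drawer cannot be opened because the tea box and the salt shaker stand in its way: stand both aside on the wooden board, then pull the drawer open, take out the pod with the green lid and seat it upright in the seat of the pod holder. Then push the drawer fully shut and stand the tea box and the salt shaker back upright, each on the very spot where it stood at the start; knock neither over, and leave the other two pods in the drawer.

Things in the scene. Friction and masses are not known exactly. Their poses are not given: they have to be found in the camera images.
- tea_box: Loose upright beige card box of tea with an orange strip: 46 mm along its x, 62 mm along its y, 82 mm tall, 0.12 kg; origin at the centre of its underside, z up. At the start it stands 8 to 30 mm in front of the drawer handle, its 62 mm length along the drawer's travel (within 7 degrees): take it across the 46 mm, from above. Its spot is its position at the start.
- salt_shaker: Loose round salt shaker, clear with a grey top: 44 mm across up to 66 mm high, 34 mm across at the top, 90 mm tall, 0.1 kg; origin at the centre of its underside, z up. At the start it stands in front of the drawer handle beside the tea box, some 90 mm from it centre to centre; which of the two is nearer the robot varies. Its spot is its position at the start.
- pod_green: Loose coffee pod to fetch, white cup with GREEN lid: 35 mm across the bottom, widening to a 50 mm rim at height 41 to 43 mm (its top), 0.02 kg; origin at the centre of its underside, z up. Stands in one of the three drawer lanes (varies), at the start partly under the unit's top, so it comes out only with the drawer fully open; pods ride along with the drawer.
- pod_brown: Loose coffee pod of the same shape and size as pod_green, white cup with a brown lid; it stays in the drawer. Origin at the centre of its underside.
- pod_navy: Loose coffee pod of the same shape and size as pod_green, navy blue cup with a silver-grey lid; it stays in the drawer. Origin at the centre of its underside.
- board: Wooden chopping board lying fixed on the worktop, the side area: 210 mm along its x, 300 mm along its y, top face 21 mm above the worktop; origin at the centre of its underside. A yellow lemon (78x55x56 mm) is fixed on it, centred at x +55, y +108 mm; the rest is free.
- pod_holder: Loose pod holder (0.5 kg) of a coffee machine: dark round foot 69 mm across, black handle 24 mm high along its -x to 150 mm from the centre; origin at the underside, on the axis of the seat, z up. Seat: round steel cup, floor 18 mm and rim 32 mm above the underside, inner diameter 44 mm at the floor, 49 at the rim, outer 57. A seated pod stands on the seat's floor.
- pod_unit: Low light-wood drawer unit fixed on the worktop: 200 mm deep (its x), 202 mm wide (y), 74 mm tall; origin at the centre of its underside, z up. The drawer opens along its -x (about world +y, the robot's left); the front edge of its top is at x = -100 mm. A packet (18 mm) and a coaster (10 mm) are fixed on the rear half of the top.
- drawer (a joint): Drawer opening in m: 0 shut, 0.15 open at its stop, 0.084 to 0.092 at the start; friction 1 N, no spring. Floor 14 mm above the worktop; lanes 56 mm wide along the travel at y = -59, 0, +59 mm of the unit; dividers 34 mm high, side walls 50, front panel 64 (12 thick). A pod has over 30 mm free in front and, drawer fully open, over 35 mm behind: grip it along the travel.
- drawer_handle (a point): Middle of the drawer's dark bar handle, 51 mm above the worktop: a round level bar, 11 mm thick and 110 mm long along the unit's y, its axis 35 mm out from the front panel (30 mm free behind it; posts at 47 mm either side of the middle). It can be gripped from above along the travel.
There are look-alikes about, which are no part of the job. What is shaped like the pod_brown but purple or yellow is not meant.

How it is judged:
By the outcome, as a careful person would: the job done as asked, in the order asked, and still so for the second after the job is handed in, with the robot touching nothing.
It also fails if it takes over 136 s, if anything falls off the work surface, if the arm or the gripper's body presses on something with over 40 N, if the wrist force passes 120 N, or if a joint passes its speed limit or range.

### The arm

A 7-joint arm with a two-finger parallel gripper is mounted at the origin on the work surface; the furniture and walls round the work are solid. World frame = base frame: x ahead of the robot, y to its left, z up, the work surface at z = 0. Lengths are in m, angles in rad, forces in N, time in s.
With the tool pointing down it reaches from about 0.425 to 0.925 m from the base axis. Payload 6.8 kg.
Tool frame: the origin (TCP) lies on the centre line of the jaws, within the pads' length; the fingertips stand 14 mm ahead of it and the grasp point (between the pads) lies 5 mm behind it; z points along the fingers, y is the line along which they close (so a half turn about z gives the same grasp; the last joint's range is limited). The gripper opens to 85 mm and grips with 20 to 120 N. Pads are 22 mm wide; open, the fingers measure 114 mm over their backs; the gripper's body (76 mm by 85 mm) begins 54 mm behind the grasp point. The pads swing forward as they close: fully open they stand 13 mm farther back than shut.
Start: joints at [-1.418, 0.477, 0.022, 1.555, -0.011, 1.109, -0.083], TCP at [0.174, 0.652, 0.245] pointing down, gripper open.
Joint ranges: [-2.96, 2.96], [-0.34, 2.1], [-1.41, 1.46], [0.24, 2.44], [-1.37, 4.51], [0.17, 1.92], [-2.96, 2.96]. Speed limits (rad/s): [2.39, 2.39, 3.14, 3.14, 3.14, 3.14, 3.14].

### API

Orientations are given as a unit quaternion [w, x, y, z].
In Python, from station import bot gives the robot as it stands. The module is installed in compiled form; this text tells all that it offers.
- The arm moves only by the tool drive_tool, never from a script. Its argument "commands" is a list of rows, each an object with "hand": the opening, from 0 (shut) to 1 (fully open); "translation": the shift along the world's x, y, z in mm, a list of three; "angular": the turn, a rotation vector about the world's x, y, z in rad, a list of three. In form: [{"hand": hand, "translation": [tx, ty, tz], "angular": [ax, ay, az]}, ...]. A call has 1 to 12 rows; each row is the pose to reach, as a shift and turn from the pose commanded when the call began; what a row does not reach only later rows make up. A row lasts 1/8 s, in which the tool goes at most 62.5 mm and 10.7 degrees, less where a joint would pass 70% of its speed; a pose out of reach is approached as far as the arm can. A call with a gripper value outside its range is refused whole. The fingers move at their own pace and stop on an object; "force" is the grip in N (left out, the last holds). Time passes only in rows, so rows that repeat a pose let the fingers close. It gives the time, the measured TCP pose, the force, the opening and the grip force at its end, in the units of the state.
- bot.get_obs(): the state, without advancing time (a new reading comes with each control period).
- bot.read_camera(name): name is "side" or "top" or "wrist"; returns the picture (384x512x3 uint8, red, green, blue); there is no depth.
- bot.camera_model(name): a dict with "fx", "fy", "cx", "cy" (pixels), "k1" (the pictures are not rectified: a ray, as slopes to the right and down, at radius r is drawn at 1 + k1 r^2 times it, then the intrinsics apply), "view" (4x4, takes a point from world to camera coordinates). Camera axes: x right, y up, looking along -z (the intrinsics and any distortion apply to the point x, -y, -z); pixel columns grow to the right and rows downward; lengths in m; the calibration is good to about 2 mm. A picture is of the moment at which its call begins: read the wrist's pose just before it. camera_model takes no time and is no camera call; for the wrist camera it gives the pose at the moment of the call.
- bot.hand_in(): hands the job in; it is judged then, once.
Trained networks look in the newest picture that a camera, given by its name, has taken for a name from the list of things; names that differ only in an ending like _2 or _b are one class to them, and where a whole thing is asked for, a point or a joint stands for the part that bears it (a point fixed in the world has none). Each returns a list of dicts, best first, with "score" (0 to 1); they miss things now and then, are a little off and sometimes report something else, mostly with a low value. They report only what shows in the picture. A call takes as long as a camera call. They do not tell look-alikes from the thing itself.
- bot.find_in(camera, query): "position" ([column, row] in pixels, amid what is visible of it).
- bot.outline_of(camera, query): "pixels" (384x512 bool, what is visible of it) and "position" ([column, row] in pixels, amid what is visible of it).
The state is a dict: "t": time; "q": joint angles; "joint_vel": joint speeds; "joint_torque": joint torques, N m; "eef_pos": TCP position; "tool_rot": TCP orientation; "contact_force": force on the tool from outside, world axes, zero at the start; "torque": the same for the moment, N m; "gripper_width": opening from 0.0 (shut) to 1.0 (fully open); "grasp_force": force on a finger pad.
Only numpy, scipy, OpenCV 4.12 (cv2) and the standard library are available. Lean on these libraries where they do the work, as an engineer would, in place of code of your own. Each camera call takes 0.05 s, during which the arm holds its last target. There are 200 camera calls.

## Working session

There is one attempt and no reset: what is moved stays moved. The work goes in short steps, Python scripts to look and compute and a tool call to move; the robot and the scene stay as the last step left them, time stands still between calls to the robot, and variables do not carry over. Pictures are saved under pics/ and viewed, at most 16 in all, crops included, and the job is handed in when it is done.

Besides the shell and the picture viewer there is one more tool, called as name([rows], argument=value, ...), one row to a line, values as JSON. drive_tool: Moves the arm, as the interface text tells. Its arguments: {"type":"object","properties":{"commands":{"type":"array","items":{"type":"object","properties":{"hand":{"type":"number"},"translation":{"type":"array","items":{"type":"number"}},"angular":{"type":"array","items":{"type":"number"}}}}},"force":{"type":"number"}},"required":["commands"]}

```bash
mkdir -p pics; cat > h.py <<'E'
import numpy as np, cv2
from station import bot
def snap(cam,name):
    m=bot.camera_model(cam); im=bot.read_camera(cam)
    cv2.imwrite(f'pics/{name}.png',im[:,:,::-1]); return m,im
def ray(m,px):
    u=np.array([(px[0]-m['cx'])/m['fx'],(px[1]-m['cy'])/m['fy']])
    s=u.copy()
    for _ in range(20): s=u/(1+m['k1']*(s@s))
    V=np.array(m['view']); R=V[:3,:3]; o=-R.T@V[:3,3]
    return o,R.T@np.array([s[0],-s[1],-1.])
def at_z(m,px,z):
    o,d=ray(m,px); return o+d*(z-o[2])/d[2]
def proj(m,p):
    V=np.array(m['view']); c=V[:3,:3]@np.asarray(p)+V[:3,3]
    s=np.array([c[0],-c[1]])/-c[2]; s=s*(1+m['k1']*(s@s))
    return np.array([s[0]*m['fx']+m['cx'],s[1]*m['fy']+m['cy']])
E
python3 - <<'E'
from h import *
o=bot.get_obs(); print({k:np.round(v,3) for k,v in o.items()})
ims=[]
for c in ['top','side','wrist']:
    m,im=snap(c,c+'0'); ims.append(im)
    V=np.array(m['view']);print(c,np.round(-V[:3,:3].T@V[:3,3],3),m['fx'],m['k1'])
    for q in ['tea_box','salt_shaker','pod_green','pod_brown','pod_navy','board','pod_holder','pod_unit','drawer_handle']:
        print(q,[(np.round(r['position']).tolist(),round(r['score'],2)) for r in bot.find_in(c,q)[:3]])
E
```

```text
{'t': np.float64(0.0), 'q': array([-1.418,  0.478,  0.022,  1.556, -0.012,  1.109, -0.083]), 'joint_vel': array([-0.001,  0.002,  0.001, -0.002, -0.002,  0.001,  0.002]), 'joint_torque': array([ 0.0000e+00, -5.9644e+01,  1.6080e+00, -2.8119e+01,  1.2000e-02,
        1.0000e-02,  0.0000e+00]), 'eef_pos': array([0.174, 0.652, 0.244]), 'tool_rot': array([-0.   ,  0.13 ,  0.992, -0.001]), 'contact_force': array([-0.081, -0.171,  0.597]), 'torque': array([-0.004,  0.   , -0.004]), 'grasp_force': np.float64(0.0), 'gripper_width': np.float64(1.003)}
top [-0.16  -0.169  1.377] 426.0645196508424 0.006261440758912039
tea_box [([289.0, 193.0], 0.83)]
salt_shaker []
pod_green []
pod_brown [([365.0, 254.0], 0.75)]
pod_navy [([336.0, 185.0], 0.49)]
board [([209.0, 176.0], 0.59)]
pod_holder [([136.0, 167.0], 0.94)]
pod_unit [([365.0, 189.0], 0.89)]
drawer_handle [([321.0, 188.0], 0.7), ([290.0, 192.0], 0.54)]
side [ 0.022 -1.007  0.522] 391.00858802139015 0.0033005176068302126
tea_box [([275.0, 208.0], 0.92), ([306.0, 227.0], 0.27)]
salt_shaker [([307.0, 203.0], 0.74), ([276.0, 210.0], 0.74)]
pod_green []
pod_brown [([264.0, 302.0], 0.83), ([266.0, 267.0], 0.6)]
pod_navy []
board [([252.0, 187.0], 0.82)]
pod_holder [([220.0, 161.0], 0.57)]
pod_unit [([340.0, 256.0], 0.67)]
drawer_handle [([305.0, 226.0], 0.62)]
wrist [0.106 0.671 0.374] 331.46761062745514 -0.0933181258878539
tea_box []
salt_shaker []
pod_green []
pod_brown []
pod_navy []
board []
pod_holder []
pod_unit []
drawer_handle []
```

```bash
python3 - <<'E'
import cv2
for c in ['top','side']:
    im=cv2.imread(f'pics/{c}0.png'); 
    im=im[100:310,80:440] if c=='top' else im[120:340,160:470]
    cv2.imwrite(f'pics/{c}0c.png',cv2.resize(im,None,fx=2.2,fy=2.2,interpolation=cv2.INTER_CUBIC))
E
```

```text
(no output)
```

View pics/top0c.png

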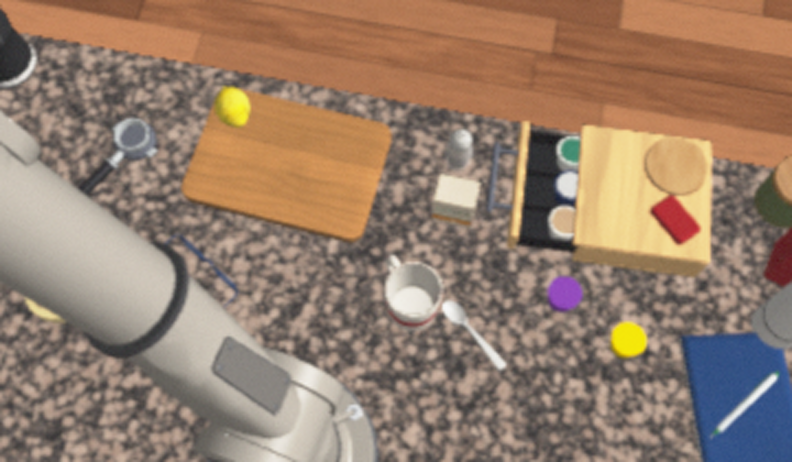

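View pics/side0c.png

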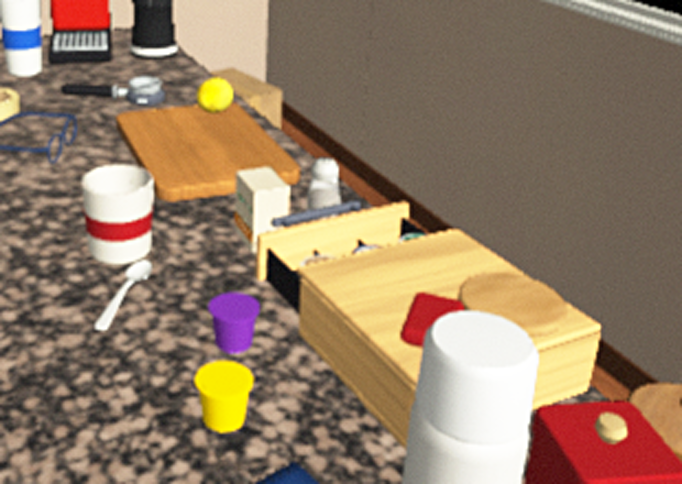

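View pics/wrist0.png

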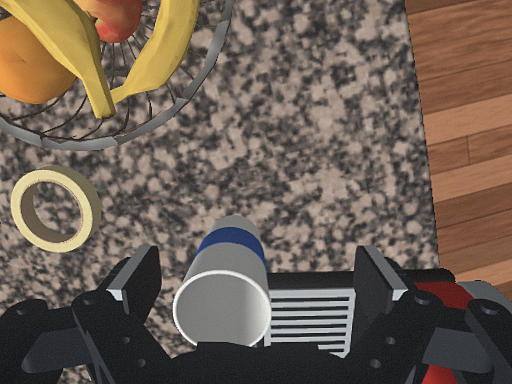

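The top picture (crop /2.2 + (80,100)) shows the salt at about (289,165) as the far object and the tea box at (288,188) nearer. The green lid at (339,169) is in the far lane. The pod holder is at (141,163), and the board lies left of the blockers with the lemon at its far left corner.

```bash
python3 - <<'E'
from h import *
m=bot.camera_model('top')
c=lambda x,y:(x/2.2+80-.3,y/2.2+100-.3)
for n,p,z in [('tea top',(457,190),.082),('tea TL',(438,176),.082),('tea TR',(480,180),.082),('tea BL',(434,212),.082),('tea BR',(476,218),.082),('salt top',(461,137),.09),
 ('handle far',(497,146),.051),('handle near',(491,207),.051),('green',(570,152),.057),('navy',(568,186),.057),('brown',(565,222),.057),
 ('unit FL',(583,128),.074),('unit NL',(577,262),.074),('unit FR',(712,142),.074),('unit NR',(709,265),.074),('holder',(134,137),.032),('hand end',(85,192),.02),
 ('b TL',(214,91),.021),('b TR',(391,127),.021),('b BL',(185,192),.021),('b BR',(356,237),.021),('lemon',(233,106),.05)]:
    print(n,np.round(at_z(m,c(*p),z)[:2],3))
E
```

```text
tea top [ 0.416 -0.159]
tea TL [ 0.433 -0.127]
tea TR [ 0.439 -0.19 ]
tea BL [ 0.374 -0.132]
tea BR [ 0.377 -0.194]
salt top [ 0.501 -0.15 ]
handle far [ 0.517 -0.207]
handle near [ 0.412 -0.215]
green [ 0.526 -0.32 ]
navy [ 0.468 -0.324]
brown [ 0.408 -0.328]
unit FL [ 0.563 -0.333]
unit NL [ 0.341 -0.351]
unit FR [ 0.578 -0.53 ]
unit NR [ 0.375 -0.539]
holder [0.425 0.366]
hand end [0.322 0.418]
b TL [0.539 0.266]
b TR [ 0.532 -0.034]
b BL [0.353 0.262]
b BR [ 0.333 -0.019]
lemon [0.503 0.22 ]
```

drive_tool([
  {"hand": 1, "translation": [230, -220, 60], "angular": [0, 0, -0.6]},
  {"hand": 1, "translation": [230, -220, 60], "angular": [0, 0, -0.6]},
  {"hand": 1, "translation": [230, -220, 60], "angular": [0, 0, -0.6]},
  {"hand": 1, "translation": [230, -220, 60], "angular": [0, 0, -0.6]},
  {"hand": 1, "translation": [230, -220, 60], "angular": [0, 0, -0.6]},
  {"hand": 1, "translation": [276, -500, 60], "angular": [0, 0, -0.9]},
  {"hand": 1, "translation": [276, -500, 60], "angular": [0, 0, -0.9]},
  {"hand": 1, "translation": [276, -500, 60], "angular": [0, 0, -1.0]},
  {"hand": 1, "translation": [276, -500, 60], "angular": [0, 0, -1.1]},
  {"hand": 1, "translation": [276, -500, 60], "angular": [0, 0, -1.2]},
])

```text
t: 2.75
eef_pos: [0.4503, 0.1491, 0.3057]
tool_rot: [-0.0, 0.669, 0.743, 0.0]
contact_force: [-0.1, -0.1, -0.4]
gripper_width: 1.001
grasp_force: 0.0
```

drive_tool([
  {"hand": 1, "translation": [10, -360, 0], "angular": [0, 0, -0.1]},
  {"hand": 1, "translation": [10, -360, 0], "angular": [0, 0, -0.1]},
  {"hand": 1, "translation": [10, -360, 0], "angular": [0, 0, -0.1]},
  {"hand": 1, "translation": [10, -360, 0], "angular": [0, 0, -0.1]},
  {"hand": 1, "translation": [10, -360, 0], "angular": [0, 0, -0.1]},
  {"hand": 1, "translation": [10, -360, 0], "angular": [0, 0, -0.1]},
  {"hand": 1, "translation": [10, -360, 0], "angular": [0, 0, -0.1]},
])

```text
t: 3.62
eef_pos: [0.4591, -0.2119, 0.3058]
tool_rot: [0.001, 0.706, 0.708, -0.0]
contact_force: [0.4, 1.4, -0.8]
gripper_width: 1.001
grasp_force: 0.0
```

```bash
python3 - <<'E'
from h import *
o=bot.get_obs(); print({k:np.round(v,3) for k,v in o.items() if k in('t','q','eef_pos','tool_rot')})
for c in ['wrist','top']:
    m,im=snap(c,c+'1')
    V=np.array(m['view']);print(np.round(V,3).tolist())
    for q in ['tea_box','salt_shaker','pod_green','pod_holder','drawer_handle','board','pod_unit']:
        r=bot.outline_of(c,q)[:2]
        print(q,[(np.round(a['position']).tolist(),round(a['score'],2),cv2.minAreaRect(np.argwhere(a['pixels'])[:,::-1].astype(np.float32))) for a in r])
E
```

```text
{'t': np.float64(3.625), 'q': array([-0.429,  0.161,  0.843,  1.919, -0.132,  1.116,  0.468]), 'eef_pos': array([ 0.459, -0.212,  0.306]), 'tool_rot': array([ 0.001,  0.706,  0.708, -0.   ])}
[[1.0, 0.003, 0.001, -0.459], [-0.002, 0.96, -0.279, 0.257], [-0.002, 0.279, 0.96, -0.377], [0.0, 0.0, 0.0, 1.0]]
tea_box [([217.0, 112.0], 0.97, ((218.0, 113.5), (61.0, 46.0), 90.0))]
salt_shaker [([297.0, 106.0], 0.94, ((298.7758483886719, 104.81033325195312), (38.438934326171875, 36.21059036254883), 21.801406860351562)), ([275.0, 2.0], 0.2, ((247.0, 4.0), (8.0, 148.0), 90.0))]
pod_green [([312.0, 242.0], 0.95, ((315.0, 241.5), (35.0, 40.0), 90.0)), ([268.0, 246.0], 0.6, ((267.130859375, 243.64036560058594), (35.67737579345703, 39.34086608886719), 87.61405944824219))]
pod_holder [([274.0, 2.0], 0.36, ((246.0, 4.0), (8.0, 150.0), 90.0))]
drawer_handle [([264.0, 199.0], 0.97, ((265.1273498535156, 206.42926025390625), (109.72242736816406, 167.45050048828125), 87.51044464111328))]
board [([270.0, 1.0], 0.6, ((244.0, 4.0), (8.0, 154.0), 90.0))]
pod_unit [([268.0, 274.0], 0.75, ((264.845947265625, 2
[... 317 characters left out ...]
932708740234))]
salt_shaker [([288.0, 168.0], 0.51, ((288.0, 167.5), (19.0, 12.0), 90.0))]
pod_green [([338.0, 170.0], 0.54, ((338.5, 169.0), (14.0, 9.0), 90.0))]
pod_holder [([116.0, 184.0], 0.47, ((118.50001525878906, 184.50001525878906), (7.0710673332214355, 19.798988342285156), 45.0))]
drawer_handle [([321.0, 188.0], 0.63, ((319.3707580566406, 186.53358459472656), (56.84766387939453, 36.077964782714844), 84.17366027832031))]
board [([237.0, 187.0], 0.83, ((235.5140838623047, 183.1639404296875), (32.3555908203125, 50.72894287109375), 15.64224624633789))]
pod_unit [([363.0, 190.0], 0.76, ((353.4803466796875, 188.39739990234375), (104.0128402709961, 62.645599365234375), 7.594643592834473))]
```

View pics/wrist1.png

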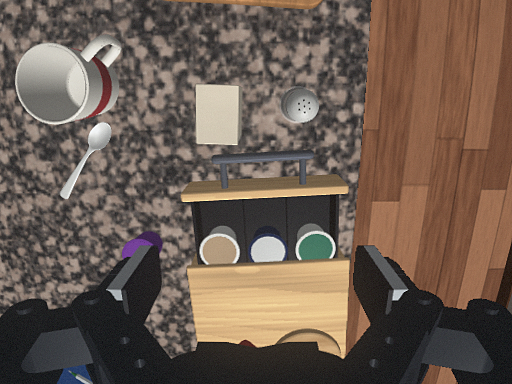

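The wrist view is clear: tea box top at about (218,114), salt top at about (303,104), handle bar from (213,159) to (313,154), green lid at (316,246).

```bash
python3 - <<'E'
from h import *
m=bot.camera_model('wrist')
im=cv2.imread('pics/wrist1.png')
crop=im[60:280,170:370]; cv2.imwrite('pics/w1c.png',cv2.resize(crop,None,fx=3.5,fy=2.7,interpolation=cv2.INTER_CUBIC))
for n,p,z in [('tTL',(197,84.5),.082),('tTR',(241,85),.082),('tBL',(195,143),.082),('tBR',(239,144.5),.082),('salt top',(304,104),.09),('hL',(213,159),.051),('hR',(313,154),.051),('green',(316,246),.057),('navy',(268,248),.057),('brown',(219,250),.057),('unitL',(188,267),.074),('unitR',(349,262),.074),('fpL',(182,196),.064),('fpR',(347,188),.064)]:
    print(n,np.round(at_z(m,p,z)[:2],4))
E
```

```text
tTL [ 0.3981 -0.1251]
tTR [ 0.4432 -0.1255]
tBL [ 0.394  -0.1854]
tBR [ 0.441  -0.1867]
salt top [ 0.5073 -0.1436]
hL [ 0.4088 -0.2083]
hR [ 0.5259 -0.2012]
green [ 0.5353 -0.3161]
navy [ 0.4753 -0.3192]
brown [ 0.4139 -0.3226]
unitL [ 0.3773 -0.3378]
unitR [ 0.574  -0.3294]
fpL [ 0.3728 -0.2501]
fpR [ 0.5658 -0.2385]
```

View pics/w1c.png

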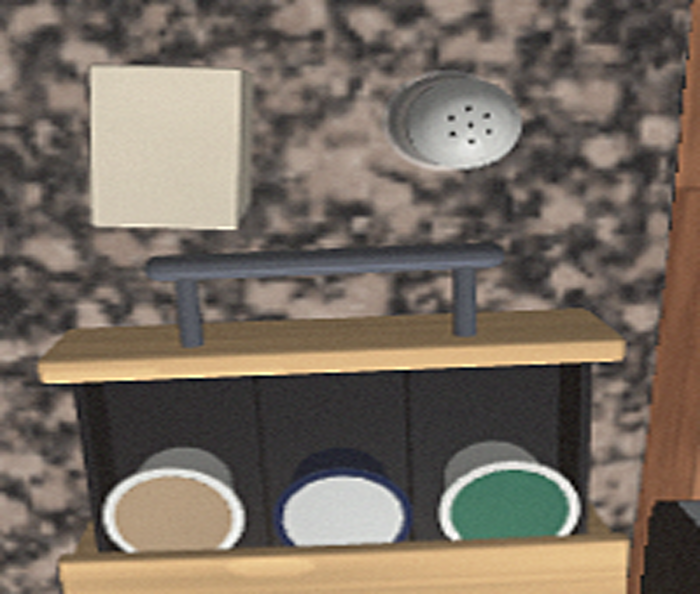

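drive_tool([
  {"hand": 1, "translation": [-40, 53, -185], "angular": [0, 0, -0.03]},
  {"hand": 0.8, "translation": [-40, 53, -185], "angular": [0, 0, -0.03]},
  {"hand": 0.8, "translation": [-40, 53, -185], "angular": [0, 0, -0.03]},
  {"hand": 0.8, "translation": [-40, 53, -185], "angular": [0, 0, -0.03]},
  {"hand": 0.8, "translation": [-40, 53, -185], "angular": [0, 0, -0.03]},
  {"hand": 0.8, "translation": [-40, 53, -185], "angular": [0, 0, -0.03]},
])

```text
t: 5.18
eef_pos: [0.4224, -0.156, 0.1224]
tool_rot: [0.002, 0.714, 0.7, 0.001]
contact_force: [0.1, 0.3, 0.6]
gripper_width: 0.794
grasp_force: 0.0
```

```bash
python3 - <<'E'
from h import *
o=bot.get_obs(); print({k:np.round(v,4) for k,v in o.items() if k in('t','q','eef_pos','tool_rot','gripper_width')})
m,im=snap('wrist','wrist2')
for p in [(.4195,-.1555,.082),(.5073,-.1445,.09)]: print(proj(m,p))
cv2.imwrite('pics/wrist2.png',im[:,:,::-1])
E
```

```text
{'t': np.float64(5.175), 'q': array([-0.3735,  0.3499,  0.7087,  2.2249, -0.3662,  0.675 ,  0.5737]), 'eef_pos': array([ 0.4224, -0.156 ,  0.1224]), 'tool_rot': array([0.0018, 0.7144, 0.6998, 0.0014]), 'gripper_width': np.float64(0.7942)}
[251.27234041 229.22210414]
[416.40144832 211.44399621]
```

View pics/wrist2.png

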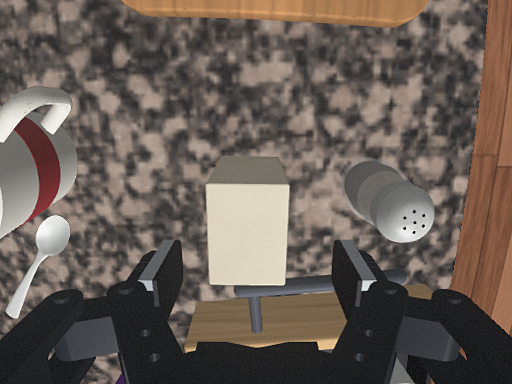

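Tea box top is centred at (248,231) between the fingers, salt top at (414,222); consistent with measurements.

drive_tool([
  {"hand": 0.8, "translation": [-3, 0, -40], "angular": [0, 0, 0]},
  {"hand": 0.8, "translation": [-3, 0, -67], "angular": [0, 0, 0]},
  {"hand": 0.8, "translation": [-3, 0, -67], "angular": [0, 0, 0]},
  {"hand": 0.8, "translation": [-3, 0, -67], "angular": [0, 0, 0]},
  {"hand": 0.4, "translation": [-3, 0, -67], "angular": [0, 0, 0]},
  {"hand": 0.4, "translation": [-3, 0, -67], "angular": [0, 0, 0]},
  {"hand": 0.4, "translation": [-3, 0, -67], "angular": [0, 0, 0]},
  {"hand": 0.4, "translation": [-3, 0, -67], "angular": [0, 0, 0]},
], force=30)

```text
t: 6.22
eef_pos: [0.418, -0.155, 0.0544]
tool_rot: [0.001, 0.714, 0.7, 0.001]
contact_force: [-0.8, 0.1, 8.4]
gripper_width: 0.525
grasp_force: 34.4
```

```bash
python3 - <<'E'
from h import *
import json
o=bot.get_obs(); print({k:np.round(v,4) for k,v in o.items() if k in('t','q','eef_pos','tool_rot','gripper_width','grasp_force','contact_force')})
m=dict(fx=1)
E
```

```text
{'t': np.float64(6.225), 'q': array([-0.2512,  0.477 ,  0.5726,  2.2651, -0.522 ,  0.524 ,  0.7105]), 'eef_pos': array([ 0.418 , -0.155 ,  0.0544]), 'tool_rot': array([7.000e-04, 7.141e-01, 7.000e-01, 8.000e-04]), 'contact_force': array([-0.8109,  0.073 ,  8.3669]), 'grasp_force': np.float64(34.3918), 'gripper_width': np.float64(0.5254)}
```

drive_tool([
  {"hand": 0.4, "translation": [0, 0, 40], "angular": [0, 0, 0]},
  {"hand": 0.4, "translation": [0, 0, 90], "angular": [0, 0, 0]},
  {"hand": 0.4, "translation": [3, 40, 90], "angular": [0, 0, 0]},
  {"hand": 0.4, "translation": [6, 90, 90], "angular": [0, 0, 0]},
  {"hand": 0.4, "translation": [9, 145, 90], "angular": [0, 0, 0]},
  {"hand": 0.4, "translation": [12, 200, 90], "angular": [0, 0, 0]},
  {"hand": 0.4, "translation": [13, 250, 90], "angular": [0, 0, 0]},
  {"hand": 0.4, "translation": [13, 290, 90], "angular": [0, 0, 0]},
  {"hand": 0.4, "translation": [13, 305, 90], "angular": [0, 0, 0]},
  {"hand": 0.4, "translation": [13, 305, 60], "angular": [0, 0, 0]},
  {"hand": 0.4, "translation": [13, 305, 35], "angular": [0, 0, 0]},
  {"hand": 0.4, "translation": [13, 305, 26], "angular": [0, 0, 0]},
])

```text
t: 7.72
eef_pos: [0.4294, 0.149, 0.0786]
tool_rot: [-0.0, 0.715, 0.7, -0.001]
contact_force: [-0.1, -0.7, -0.1]
gripper_width: 0.52
grasp_force: 33.9
```

drive_tool([
  {"hand": 0.4, "translation": [0, 0, -3], "angular": [0, 0, 0]},
  {"hand": 0.4, "translation": [0, 0, -4], "angular": [0, 0, 0]},
  {"hand": 0.4, "translation": [0, 0, -5], "angular": [0, 0, 0]},
])

```text
t: 8.1
eef_pos: [0.4306, 0.1504, 0.0754]
tool_rot: [-0.0, 0.714, 0.7, 0.001]
contact_force: [-5.1, -2.9, 21.8]
gripper_width: 0.521
grasp_force: 35.9
```

drive_tool([
  {"hand": 0.6, "translation": [0, 0, 1], "angular": [0, 0, 0]},
  {"hand": 0.75, "translation": [0, 0, 1], "angular": [0, 0, 0]},
  {"hand": 0.85, "translation": [0, 0, 2], "angular": [0, 0, 0]},
  {"hand": 0.85, "translation": [0, 0, 50], "angular": [0, 0, 0]},
  {"hand": 0.85, "translation": [0, 0, 100], "angular": [0, 0, 0]},
  {"hand": 0.85, "translation": [20, -60, 120], "angular": [0, 0, 0]},
  {"hand": 0.85, "translation": [40, -120, 120], "angular": [0, 0, 0]},
  {"hand": 0.85, "translation": [60, -180, 120], "angular": [0, 0, 0]},
  {"hand": 0.85, "translation": [76, -240, 120], "angular": [0, 0, 0]},
  {"hand": 0.85, "translation": [76, -299, 90], "angular": [0, 0, 0]},
  {"hand": 0.85, "translation": [76, -299, 66], "angular": [0, 0, 0]},
  {"hand": 0.85, "translation": [76, -299, 66], "angular": [0, 0, 0]},
])

```text
t: 9.6
eef_pos: [0.5044, -0.1495, 0.1389]
tool_rot: [-0.001, 0.715, 0.699, -0.001]
contact_force: [0.6, 0.2, 0.0]
gripper_width: 0.852
grasp_force: 0.0
```

```bash
python3 - <<'E'
from h import *
o=bot.get_obs(); print({k:np.round(v,4) for k,v in o.items() if k in('t','eef_pos','tool_rot','gripper_width')})
m,im=snap('wrist','wrist3')
r=bot.outline_of('wrist','salt_shaker')[0]; print(r['position'],r['score'])
# dark holes in the cap
g=cv2.cvtColor(im,cv2.COLOR_RGB2GRAY); k=cv2.erode(r['pixels'].astype(np.uint8),np.ones((9,9)))
ys,xs=np.where((k>0)&(g<70)); print(len(xs),xs.mean() if len(xs) else 0,ys.mean() if len(xs) else 0)
if len(xs): print(at_z(m,(xs.mean(),ys.mean()),.09))
print(proj(m,(.507,-.147,.09)))
E
```

```text
{'t': np.float64(9.6), 'eef_pos': array([ 0.5044, -0.1495,  0.1389]), 'tool_rot': array([-0.0014,  0.715 ,  0.6991, -0.0015]), 'gripper_width': np.float64(0.8521)}
[260.5, 204.7] 0.58
21 260.57142857142856 224.38095238095238
[ 0.5063202  -0.14965905  0.09      ]
[261.66713021 220.03938956]
```

View pics/wrist3.png

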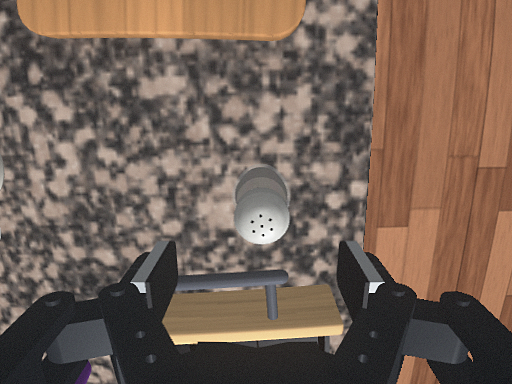

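Cap holes at (261,225): salt at about (0.506, -0.150), well between the fingers.

drive_tool([
  {"hand": 0.8, "translation": [0, 0, -45], "angular": [0, 0, 0]},
  {"hand": 0.8, "translation": [0, 0, -80], "angular": [0, 0, 0]},
  {"hand": 0.8, "translation": [0, 0, -96], "angular": [0, 0, 0]},
  {"hand": 0.8, "translation": [0, 0, -96], "angular": [0, 0, 0]},
  {"hand": 0.8, "translation": [0, 0, -96], "angular": [0, 0, 0]},
  {"hand": 0.4, "translation": [0, 0, -96], "angular": [0, 0, 0]},
  {"hand": 0.4, "translation": [0, 0, -96], "angular": [0, 0, 0]},
  {"hand": 0.4, "translation": [0, 0, -96], "angular": [0, 0, 0]},
  {"hand": 0.4, "translation": [0, 0, -96], "angular": [0, 0, 0]},
], force=30)

```text
t: 10.82
eef_pos: [0.5069, -0.1489, 0.0456]
tool_rot: [0.001, 0.714, 0.7, 0.001]
contact_force: [-1.9, 1.5, 9.0]
gripper_width: 0.459
grasp_force: 29.5
```

drive_tool([
  {"hand": 0.4, "translation": [0, 0, 40], "angular": [0, 0, 0]},
  {"hand": 0.4, "translation": [0, 0, 80], "angular": [0, 0, 0]},
  {"hand": 0.4, "translation": [-5, 40, 90], "angular": [0, 0, 0]},
  {"hand": 0.4, "translation": [-15, 90, 90], "angular": [0, 0, 0]},
  {"hand": 0.4, "translation": [-25, 140, 90], "angular": [0, 0, 0]},
  {"hand": 0.4, "translation": [-36, 180, 80], "angular": [0, 0, 0]},
  {"hand": 0.4, "translation": [-36, 199, 60], "angular": [0, 0, 0]},
  {"hand": 0.4, "translation": [-36, 199, 35], "angular": [0, 0, 0]},
  {"hand": 0.4, "translation": [-36, 199, 26], "angular": [0, 0, 0]},
  {"hand": 0.4, "translation": [-36, 199, 23], "angular": [0, 0, 0]},
  {"hand": 0.4, "translation": [-36, 199, 22], "angular": [0, 0, 0]},
  {"hand": 0.4, "translation": [-36, 199, 21], "angular": [0, 0, 0]},
])

```text
t: 12.32
eef_pos: [0.4705, 0.0497, 0.0664]
tool_rot: [-0.0, 0.715, 0.7, 0.001]
contact_force: [-6.1, -1.5, 20.2]
gripper_width: 0.456
grasp_force: 34.2
```

drive_tool([
  {"hand": 0.6, "translation": [0, 0, 1], "angular": [0, 0, 0]},
  {"hand": 0.75, "translation": [0, 0, 1], "angular": [0, 0, 0]},
  {"hand": 0.85, "translation": [0, 0, 2], "angular": [0, 0, 0]},
  {"hand": 0.85, "translation": [0, 0, 60], "angular": [0, 0, 0]},
  {"hand": 0.85, "translation": [0, 0, 120], "angular": [0, 0, 0.18]},
  {"hand": 0.85, "translation": [0, -40, 160], "angular": [0, 0, 0.36]},
  {"hand": 0.85, "translation": [0, -90, 180], "angular": [0, 0, 0.54]},
  {"hand": 0.85, "translation": [0, -140, 180], "angular": [0, 0, 0.72]},
  {"hand": 0.85, "translation": [0, -190, 180], "angular": [0, 0, 0.9]},
  {"hand": 0.85, "translation": [-3, -225, 180], "angular": [0, 0, 1.08]},
  {"hand": 0.85, "translation": [-3, -255, 180], "angular": [0, 0, 1.26]},
  {"hand": 0.85, "translation": [-3, -255, 180], "angular": [0, 0, 1.44]},
])

```text
t: 13.82
eef_pos: [0.4662, -0.2079, 0.2455]
tool_rot: [0.0, 0.084, 0.997, -0.001]
contact_force: [-0.6, 0.0, -0.1]
gripper_width: 0.852
grasp_force: 0.0
```

drive_tool([
  {"hand": 0.6, "translation": [0, 0, 0], "angular": [0, 0, 0.18]},
  {"hand": 0.32, "translation": [0, 0, -60], "angular": [0, 0, 0.2]},
  {"hand": 0.32, "translation": [0, 0, -100], "angular": [0, 0, 0.2]},
  {"hand": 0.32, "translation": [0, 0, -100], "angular": [0, 0, 0.2]},
  {"hand": 0.32, "translation": [0, 0, -100], "angular": [0, 0, 0.2]},
])

```text
t: 14.45
eef_pos: [0.4678, -0.2054, 0.1466]
tool_rot: [0.001, -0.016, 1.0, -0.0]
contact_force: [0.5, -0.7, 0.1]
gripper_width: 0.32
grasp_force: 0.0
```

```bash
python3 - <<'E'
from h import *
o=bot.get_obs(); print({k:np.round(v,4) for k,v in o.items() if k in('t','q','eef_pos','tool_rot','gripper_width')})
m,im=snap('wrist','wrist4')
r=bot.find_in('wrist','drawer_handle'); print(r[:1])
print(proj(m,(.467,-.205,.051)))
mt,imt=snap('top','top4')
for q in ['tea_box','salt_shaker']: print(q,bot.find_in('top',q)[:1])
cv2.imwrite('pics/w4c.png',np.hstack([im[:,:,::-1],cv2.resize(imt[130:240,150:400,::-1],(280,123)).repeat(1,0)[:0].reshape(0,0,3)]) if 0 else im[:,:,::-1])
E
```

```text
{'t': np.float64(14.45), 'q': array([-0.2151,  0.3876,  0.6287,  2.0693, -0.3221,  0.7781,  2.2125]), 'eef_pos': array([ 0.4678, -0.2054,  0.1466]), 'tool_rot': array([ 7.000e-04, -1.560e-02,  9.999e-01, -3.000e-04]), 'gripper_width': np.float64(0.3195)}
[{'position': [163.2, 159.7], 'score': 0.93}]
[256.82319237 197.59516132]
tea_box [{'position': [337.0, 171.2], 'score': 0.45}]
salt_shaker [{'position': [228.6, 163.1], 'score': 0.69}]
```

View pics/wrist4.png

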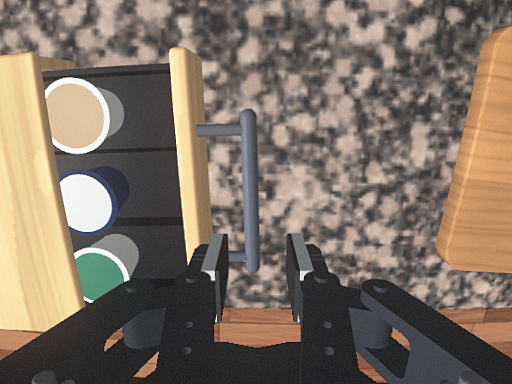

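The bar runs from (248,113) to (253,268), slightly left of the finger centre; the pods are in lanes with green at (98,275).

drive_tool([
  {"hand": 0.32, "translation": [-3, -4, -30], "angular": [0, 0, 0.03]},
  {"hand": 0.32, "translation": [-3, -4, -60], "angular": [0, 0, 0.03]},
  {"hand": 0.32, "translation": [-3, -4, -85], "angular": [0, 0, 0.03]},
  {"hand": 0.32, "translation": [-3, -4, -100], "angular": [0, 0, 0.03]},
  {"hand": 0.32, "translation": [-3, -4, -100], "angular": [0, 0, 0.03]},
  {"hand": 0, "translation": [-3, -4, -100], "angular": [0, 0, 0.03]},
  {"hand": 0, "translation": [-3, -4, -100], "angular": [0, 0, 0.03]},
  {"hand": 0, "translation": [-3, -4, -100], "angular": [0, 0, 0.03]},
], force=40)

```text
t: 15.7
eef_pos: [0.4647, -0.2092, 0.0462]
tool_rot: [0.001, -0.031, 1.0, -0.0]
contact_force: [-0.6, -0.3, 6.3]
gripper_width: 0.114
grasp_force: 39.5
```

drive_tool([
  {"hand": 0, "translation": [-0.5, 8, 0], "angular": [0, 0, 0]},
  {"hand": 0, "translation": [-1, 18, 0], "angular": [0, 0, 0]},
  {"hand": 0, "translation": [-2, 29, 0], "angular": [0, 0, 0]},
  {"hand": 0, "translation": [-2.5, 40, 0], "angular": [0, 0, 0]},
  {"hand": 0, "translation": [-3, 50, 0], "angular": [0, 0, 0]},
  {"hand": 0, "translation": [-3.5, 56, 0], "angular": [0, 0, 0]},
  {"hand": 0, "translation": [-3.5, 59, 0], "angular": [0, 0, 0]},
])

```text
t: 16.58
eef_pos: [0.4615, -0.1521, 0.0462]
tool_rot: [0.002, -0.03, 1.0, -0.002]
contact_force: [-1.3, -14.5, 1.7]
gripper_width: 0.111
grasp_force: 39.6
```

drive_tool([
  {"hand": 0, "translation": [0, 3, 0], "angular": [0, 0, 0]},
  {"hand": 0, "translation": [0, 5, 0], "angular": [0, 0, 0]},
  {"hand": 0, "translation": [0, 6, 0], "angular": [0, 0, 0]},
])

```text
t: 16.95
eef_pos: [0.4615, -0.152, 0.0463]
tool_rot: [0.003, -0.028, 1.0, -0.006]
contact_force: [-0.3, -27.5, -5.5]
gripper_width: 0.111
grasp_force: 39.4
```

drive_tool([
  {"hand": 0, "translation": [0, -6, 0], "angular": [0, 0, 0]},
  {"hand": 0.2, "translation": [0, -6, 0], "angular": [0, 0, 0]},
  {"hand": 0.32, "translation": [0, -6, 0], "angular": [0, 0, 0]},
  {"hand": 0.32, "translation": [0, -6, 0], "angular": [0, 0, 0]},
  {"hand": 0.32, "translation": [0, -6, 45], "angular": [0, 0, 0]},
  {"hand": 0.5, "translation": [0, -6, 105], "angular": [0, 0, 0]},
  {"hand": 0.76, "translation": [30, -60, 105], "angular": [0, 0, 0]},
  {"hand": 0.76, "translation": [60, -110, 105], "angular": [0, 0, 0]},
  {"hand": 0.76, "translation": [71, -113, 105], "angular": [0, 0, 0]},
  {"hand": 0.76, "translation": [71, -113, 105], "angular": [0, 0, 0]},
  {"hand": 0.76, "translation": [71, -113, 105], "angular": [0, 0, 0]},
])

```text
t: 18.32
eef_pos: [0.5307, -0.2551, 0.1497]
tool_rot: [-0.001, -0.031, 1.0, 0.001]
contact_force: [-0.7, -0.3, -0.8]
gripper_width: 0.761
grasp_force: 0.0
```

```bash
python3 - <<'E'
from h import *
o=bot.get_obs(); print({k:np.round(v,4) for k,v in o.items() if k in('t','q','eef_pos','tool_rot','gripper_width')})
m,im=snap('wrist','wrist5')
hsv=cv2.cvtColor(im,cv2.COLOR_RGB2HSV)
mk=cv2.inRange(hsv,(60,80,40),(90,255,255)); mk=cv2.morphologyEx(mk,cv2.MORPH_OPEN,np.ones((5,5)))
c=max(cv2.findContours(mk,0,2)[0],key=cv2.contourArea); e=cv2.fitEllipse(c); print(e,at_z(m,e[0],.057))
print(proj(m,(.5325,-.259,.057)))
mt,imt=snap('top','top5')
E
```

```text
{'t': np.float64(18.325), 'q': array([-0.1278,  0.5137,  0.6308,  1.8845, -0.3897,  0.8704,  2.332 ]), 'eef_pos': array([ 0.5307, -0.2551,  0.1497]), 'tool_rot': array([-8.000e-04, -3.150e-02,  9.995e-01,  8.000e-04]), 'gripper_width': np.float64(0.7607)}
((238.27682495117188, 197.370361328125), (57.16162109375, 59.646209716796875), 103.30558776855469) [ 0.52934108 -0.26761726  0.057     ]
[250.29784655 202.37917368]
```

View pics/wrist5.png

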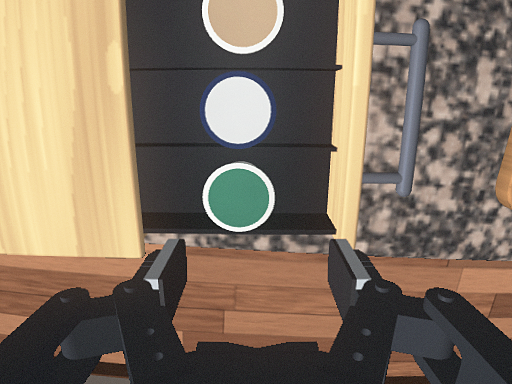

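Green lid centre at (238,197), i.e. (0.529, -0.268); free space on both sides along the travel.

drive_tool([
  {"hand": 0.76, "translation": [-1.5, -11, 0], "angular": [0, 0, 0]},
  {"hand": 0.76, "translation": [-1.5, -11, -40], "angular": [0, 0, 0]},
  {"hand": 0.76, "translation": [-1.5, -11, -40], "angular": [0, 0, 0]},
])

```text
t: 18.8
eef_pos: [0.5279, -0.2672, 0.1083]
tool_rot: [-0.002, -0.031, 1.0, 0.001]
contact_force: [-0.4, -0.5, 0.8]
gripper_width: 0.763
grasp_force: 0.0
```

drive_tool([
  {"hand": 0.76, "translation": [0, 0, -30], "angular": [0, 0, 0]},
  {"hand": 0.76, "translation": [0, 0, -55], "angular": [0, 0, 0]},
  {"hand": 0.76, "translation": [0, 0, -63], "angular": [0, 0, 0]},
  {"hand": 0.76, "translation": [0, 0, -63], "angular": [0, 0, 0]},
  {"hand": 0.4, "translation": [0, 0, -63], "angular": [0, 0, 0]},
  {"hand": 0.4, "translation": [0, 0, -63], "angular": [0, 0, 0]},
  {"hand": 0.4, "translation": [0, 0, -63], "angular": [0, 0, 0]},
  {"hand": 0.4, "translation": [0, 0, -63], "angular": [0, 0, 0]},
], force=20)

```text
t: 19.8
eef_pos: [0.5309, -0.2684, 0.0488]
tool_rot: [0.001, -0.031, 1.0, -0.0]
contact_force: [-1.3, 0.2, 6.6]
gripper_width: 0.569
grasp_force: 20.0
```

drive_tool([
  {"hand": 0.4, "translation": [0, 0, 30], "angular": [0, 0, 0]},
  {"hand": 0.4, "translation": [0, 0, 75], "angular": [0, 0, 0]},
  {"hand": 0.4, "translation": [0, 0, 130], "angular": [0, 0, 0]},
  {"hand": 0.4, "translation": [-10, 50, 160], "angular": [0, 0, 0]},
  {"hand": 0.4, "translation": [-15, 100, 170], "angular": [0, 0, 0]},
  {"hand": 0.4, "translation": [-20, 155, 170], "angular": [0, 0, 0]},
  {"hand": 0.4, "translation": [-25, 210, 170], "angular": [0, 0, 0]},
  {"hand": 0.4, "translation": [-30, 265, 170], "angular": [0, 0, 0]},
  {"hand": 0.4, "translation": [-35, 320, 170], "angular": [0, 0, 0]},
  {"hand": 0.4, "translation": [-38, 375, 170], "angular": [0, 0, 0]},
  {"hand": 0.4, "translation": [-40, 430, 170], "angular": [0, 0, 0]},
  {"hand": 0.4, "translation": [-42, 485, 170], "angular": [0, 0, 0]},
])

```text
t: 21.3
eef_pos: [0.4879, 0.2189, 0.2181]
tool_rot: [0.001, -0.031, 1.0, 0.0]
contact_force: [0.7, -0.0, -0.4]
gripper_width: 0.562
grasp_force: 20.8
```

drive_tool([
  {"hand": 0.4, "translation": [-1, 50, 0], "angular": [0, 0, 0]},
  {"hand": 0.4, "translation": [-2, 100, 0], "angular": [0, 0, 0]},
  {"hand": 0.4, "translation": [-3, 135, 0], "angular": [0, 0, 0]},
  {"hand": 0.4, "translation": [-3, 147, 0], "angular": [0, 0, 0]},
  {"hand": 0.4, "translation": [-3, 147, 0], "angular": [0, 0, 0]},
])

```text
t: 21.92
eef_pos: [0.4851, 0.3638, 0.2174]
tool_rot: [0.0, -0.031, 1.0, -0.0]
contact_force: [0.0, -0.8, 0.8]
gripper_width: 0.567
grasp_force: 20.8
```

```bash
python3 - <<'E'
from h import *
o=bot.get_obs(); print({k:np.round(v,4) for k,v in o.items() if k in('t','q','eef_pos','tool_rot','gripper_width','grasp_force')})
m,im=snap('wrist','wrist6')
r=bot.outline_of('wrist','pod_holder'); print([(a['position'],a['score']) for a in r[:2]])
print(proj(m,(.425,.366,.032)))
E
```

```text
{'t': np.float64(21.925), 'q': array([-1.1484,  0.4295,  0.5347,  1.7828, -0.2546,  0.9986,  1.1184]), 'eef_pos': array([0.4851, 0.3638, 0.2174]), 'tool_rot': array([ 1.000e-04, -3.100e-02,  9.995e-01, -3.000e-04]), 'grasp_force': np.float64(20.8251), 'gripper_width': np.float64(0.5666)}
[([281.8, 97.7], 0.71)]
[262.68363036 107.88850721]
```

View pics/wrist6.png

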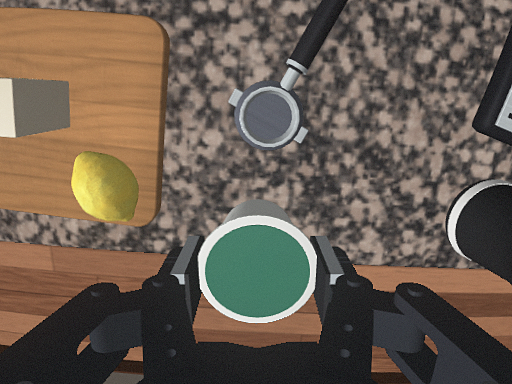

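The seat ring is centred at about (270,114); the pod hangs upright in the jaws with its lid at (258,270).

```bash
python3 - <<'E'
from h import *
m=bot.camera_model('wrist'); im=cv2.imread('pics/wrist6.png')
hsv=cv2.cvtColor(im,cv2.COLOR_BGR2HSV)
mk=cv2.inRange(hsv,(60,80,40),(90,255,255)); c=max(cv2.findContours(mk,0,2)[0],key=cv2.contourArea); e=cv2.fitEllipse(c); print('lid',e,at_z(m,e[0],.2256))
g=cv2.cvtColor(im,cv2.COLOR_BGR2GRAY)[70:160,225:320]
# inner floor region: uniform dark-grey-blue blob around centre
ff=cv2.GaussianBlur(g,(3,3),0); edges=cv2.Canny(ff,40,100)
print('floor guess',at_z(m,(269,114),.018),at_z(m,(270,113),.032))
for cc in cv2.HoughCircles(cv2.resize(ff,None,fx=3,fy=3),cv2.HOUGH_GRADIENT_ALT,1.5,3,param1=150,param2=.6,minRadius=55,maxRadius=130)[0][:5]: print(cc[:2]/3+[225,70],cc[2]/3,at_z(m,cc[:2]/3+[225,70],.032))
for rr in (.049,.057): print([np.round(proj(m,at_z(m,(270,114),.032)+[rr/2*np.cos(t),rr/2*np.sin(t),0])).tolist() for t in (0,1.57,3.14,4.71)])
cv2.imwrite('pics/w6c.png',cv2.resize(im[70:160,225:320],None,fx=6,fy=6,interpolation=cv2.INTER_CUBIC))
E
```

```text
lid ((256.9922790527344, 270.66168212890625), (91.05023193359375, 103.24907684326172), 89.77143096923828) [0.48388208 0.36238728 0.2256    ]
floor guess [0.43143578 0.37111452 0.018     ] [0.42976058 0.37143085 0.032     ]
[268. 116.] 30.043127 [0.43261759 0.36975902 0.032     ]
[268. 116.] 24.920082 [0.43261759 0.36975902 0.032     ]
[272.5 109.5] 33.12365 [0.42643057 0.37352724 0.032     ]
[264.  106.5] 35.100098 [0.42418598 0.36548395 0.032     ]
[262.5 125.5] 32.448887 [0.44168713 0.36519919 0.032     ]
[[268.0, 140.0], [296.0, 116.0], [272.0, 87.0], [244.0, 112.0]]
[[268.0, 144.0], [300.0, 116.0], [272.0, 82.0], [239.0, 112.0]]
```

View pics/w6c.png

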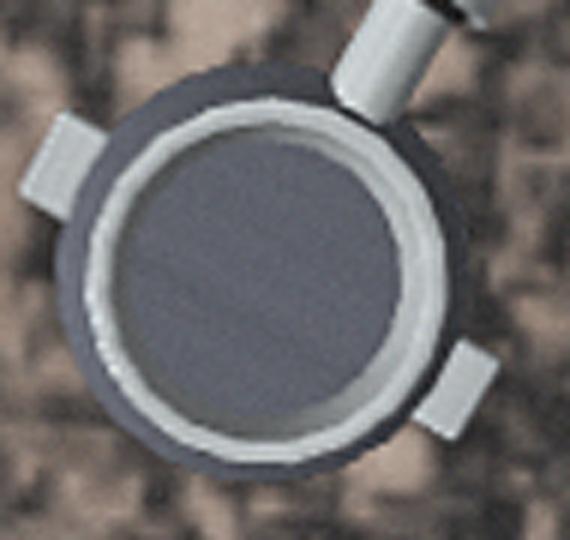

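drive_tool([
  {"hand": 0.4, "translation": [-51, 8, 0], "angular": [0, 0, 0]},
  {"hand": 0.4, "translation": [-51, 8, -50], "angular": [0, 0, 0]},
  {"hand": 0.4, "translation": [-51, 8, -100], "angular": [0, 0, 0]},
  {"hand": 0.4, "translation": [-51, 8, -110], "angular": [0, 0, 0]},
  {"hand": 0.4, "translation": [-51, 8, -110], "angular": [0, 0, 0]},
])

```text
t: 22.65
eef_pos: [0.4349, 0.3712, 0.108]
tool_rot: [0.0, -0.03, 1.0, -0.0]
contact_force: [-1.2, 0.5, -0.3]
gripper_width: 0.569
grasp_force: 21.0
```

```bash
python3 - <<'E'
from h import *
o=bot.get_obs(); print({k:np.round(v,4) for k,v in o.items() if k in('t','eef_pos','tool_rot')})
m,im=snap('wrist','wrist7')
hsv=cv2.cvtColor(im,cv2.COLOR_RGB2HSV)
mk=cv2.inRange(hsv,(60,80,40),(90,255,255)); c=max(cv2.findContours(mk,0,2)[0],key=cv2.contourArea); e=cv2.fitEllipse(c); print('lid',e,at_z(m,e[0],o['eef_pos'][2]+.0082))
for d in (.057,.069):
  z=.032 if d<.06 else .0
  pts=np.array([proj(m,[.4332+d/2*np.cos(t),.3706+d/2*np.sin(t),z]) for t in np.linspace(0,6.28,40)]).round().astype(int)
  cv2.polylines(im,[pts],True,(255,0,0),1)
cv2.imwrite('pics/wrist7.png',im[:,:,::-1])
E
```

```text
{'t': np.float64(22.65), 'eef_pos': array([0.4349, 0.3712, 0.108 ]), 'tool_rot': array([ 1.000e-04, -2.990e-02,  9.996e-01, -2.000e-04])}
lid ((256.97271728515625, 270.64434814453125), (91.0698013305664, 103.26439666748047), 89.8542709350586) [0.43311512 0.37153177 0.11617712]
```

View pics/wrist7.png

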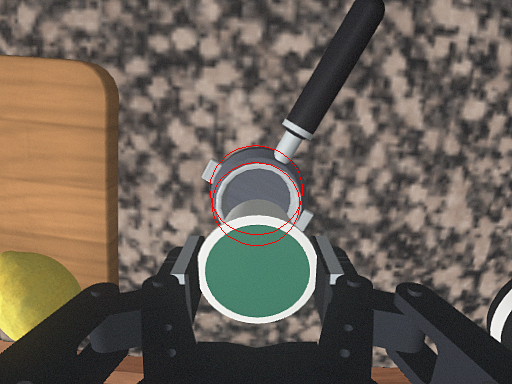

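The predicted seat rim circle coincides with the seen rim (217–298 columns, top row 165); aligned.

drive_tool([
  {"hand": 0.4, "translation": [0, -0.5, -25], "angular": [0, 0, 0]},
  {"hand": 0.4, "translation": [0, -0.5, -40], "angular": [0, 0, 0]},
  {"hand": 0.4, "translation": [0, -0.5, -48], "angular": [0, 0, 0]},
  {"hand": 0.4, "translation": [0, -0.5, -52], "angular": [0, 0, 0]},
  {"hand": 0.4, "translation": [0, -0.5, -54], "angular": [0, 0, 0]},
  {"hand": 0.4, "translation": [0, -0.5, -55], "angular": [0, 0, 0]},
])

```text
t: 23.45
eef_pos: [0.4343, 0.372, 0.0528]
tool_rot: [0.0, -0.031, 1.0, 0.0]
contact_force: [-1.9, -1.7, 9.0]
gripper_width: 0.564
grasp_force: 21.4
```

drive_tool([
  {"hand": 0.6, "translation": [0, 0, 0], "angular": [0, 0, 0]},
  {"hand": 0.68, "translation": [0, 0, 0], "angular": [0, 0, 0]},
  {"hand": 0.76, "translation": [0, 0, 0], "angular": [0, 0, 0]},
  {"hand": 0.78, "translation": [0, 0, 30], "angular": [0, 0, 0]},
  {"hand": 0.78, "translation": [0, 0, 80], "angular": [0, 0, 0]},
  {"hand": 0.78, "translation": [40, 0, 130], "angular": [0, 0, 0]},
  {"hand": 0.78, "translation": [40, 0, 140], "angular": [0, 0, 0]},
])

```text
t: 24.32
eef_pos: [0.4783, 0.3719, 0.1963]
tool_rot: [0.003, -0.029, 1.0, 0.002]
contact_force: [-0.1, 0.6, 0.1]
gripper_width: 0.781
grasp_force: 0.0
```

```bash
python3 - <<'E'
from h import *
o=bot.get_obs(); print({k:np.round(v,4) for k,v in o.items() if k in('t','eef_pos','tool_rot')})
m,im=snap('wrist','wrist8')
hsv=cv2.cvtColor(im,cv2.COLOR_RGB2HSV)
mk=cv2.inRange(hsv,(60,80,40),(90,255,255)); c=max(cv2.findContours(mk,0,2)[0],key=cv2.contourArea); e=cv2.fitEllipse(c); print('lid',e,at_z(m,e[0],.061))
E
```

```text
{'t': np.float64(24.325), 'eef_pos': array([0.4783, 0.3719, 0.1963]), 'tool_rot': array([ 0.0033, -0.0293,  0.9996,  0.0021])}
lid ((259.864990234375, 127.86741638183594), (52.632606506347656, 53.32362365722656), 3.1023051738739014) [0.43290736 0.37267428 0.061     ]
```

View pics/wrist8.png

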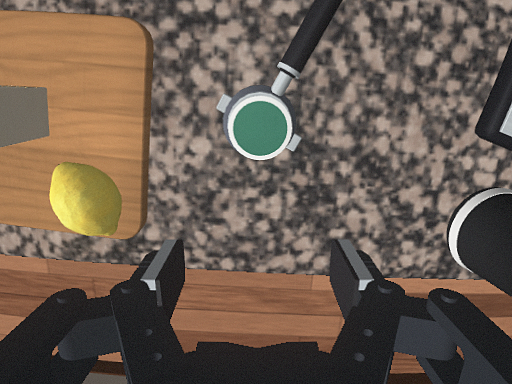

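Pod is seated upright, lid at (260,128) concentric with the foot. Back to the drawer handle.

drive_tool([
  {"hand": 0.5, "translation": [0, -50, 10], "angular": [0, 0, 0]},
  {"hand": 0.32, "translation": [0, -110, 10], "angular": [0, 0, 0]},
  {"hand": 0.32, "translation": [0, -170, 10], "angular": [0, 0, 0]},
  {"hand": 0.32, "translation": [-5, -230, 10], "angular": [0, 0, 0]},
  {"hand": 0.32, "translation": [-5, -290, 10], "angular": [0, 0, 0]},
  {"hand": 0.32, "translation": [-10, -350, 10], "angular": [0, 0, 0]},
  {"hand": 0.32, "translation": [-10, -410, 10], "angular": [0, 0, 0]},
  {"hand": 0.32, "translation": [-13, -470, 0], "angular": [0, 0, 0]},
  {"hand": 0.32, "translation": [-13, -515, -30], "angular": [0, 0, 0]},
  {"hand": 0.32, "translation": [-13, -524, -70], "angular": [0, 0, 0]},
  {"hand": 0.32, "translation": [-13, -524, -75], "angular": [0, 0, 0]},
  {"hand": 0.32, "translation": [-13, -524, -75], "angular": [0, 0, 0]},
])

```text
t: 25.88
eef_pos: [0.4606, -0.1512, 0.1171]
tool_rot: [-0.001, -0.031, 1.0, 0.0]
contact_force: [-0.1, 1.0, 0.3]
gripper_width: 0.32
grasp_force: 0.0
```

```bash
python3 - <<'E'
from h import *
o=bot.get_obs(); print({k:np.round(v,4) for k,v in o.items() if k in('t','eef_pos','tool_rot')})
m,im=snap('wrist','wrist9')
print(proj(m,(.4615,-.152,.051)))
g=im[60:240,200:320].astype(int)
# bar: bluish grey
mk=((g[:,:,2]-g[:,:,0])>8)&(g.sum(2)<330)
for r in range(60,240,20):
    xs=np.where(mk[r-60])[0]; print(r,xs.min()+200 if len(xs) else 0,xs.max()+200 if len(xs) else 0,len(xs))
E
```

```text
{'t': np.float64(25.875), 'eef_pos': array([ 0.4606, -0.1512,  0.1171]), 'tool_rot': array([-9.000e-04, -3.140e-02,  9.995e-01,  3.000e-04])}
[254.70276333 214.49389994]
60 0 0 0
80 0 0 0
100 0 0 0
120 254 256 3
140 258 260 3
160 258 261 4
180 258 263 5
200 257 262 3
220 258 262 2
```

drive_tool([
  {"hand": 0.32, "translation": [1, 0, -35], "angular": [0, 0, 0]},
  {"hand": 0.32, "translation": [1, 0, -60], "angular": [0, 0, 0]},
  {"hand": 0.32, "translation": [1, 0, -71], "angular": [0, 0, 0]},
  {"hand": 0.32, "translation": [1, 0, -71], "angular": [0, 0, 0]},
  {"hand": 0, "translation": [1, 0, -71], "angular": [0, 0, 0]},
  {"hand": 0, "translation": [1, 0, -71], "angular": [0, 0, 0]},
  {"hand": 0, "translation": [1, 0, -71], "angular": [0, 0, 0]},
], force=40)

```text
t: 26.8
eef_pos: [0.4629, -0.1524, 0.0474]
tool_rot: [0.001, -0.031, 1.0, 0.0]
contact_force: [-1.2, 1.0, 7.1]
gripper_width: 0.11
grasp_force: 39.3
```

drive_tool([
  {"hand": 0, "translation": [0.5, -8, 0], "angular": [0, 0, 0]},
  {"hand": 0, "translation": [1, -20, 0], "angular": [0, 0, 0]},
  {"hand": 0, "translation": [2, -34, 0], "angular": [0, 0, 0]},
  {"hand": 0, "translation": [3, -48, 0], "angular": [0, 0, 0]},
  {"hand": 0, "translation": [3.5, -62, 0], "angular": [0, 0, 0]},
  {"hand": 0, "translation": [4.5, -76, 0], "angular": [0, 0, 0]},
  {"hand": 0, "translation": [5, -90, 0], "angular": [0, 0, 0]},
  {"hand": 0, "translation": [6, -104, 0], "angular": [0, 0, 0]},
  {"hand": 0, "translation": [7, -118, 0], "angular": [0, 0, 0]},
  {"hand": 0, "translation": [8, -132, 0], "angular": [0, 0, 0]},
  {"hand": 0, "translation": [8.5, -142, 0], "angular": [0, 0, 0]},
  {"hand": 0, "translation": [8.7, -148, 0], "angular": [0, 0, 0]},
])

```text
t: 28.3
eef_pos: [0.4712, -0.3012, 0.0474]
tool_rot: [0.001, -0.03, 1.0, -0.0]
contact_force: [-0.5, 0.8, 7.9]
gripper_width: 0.111
grasp_force: 39.5
```

drive_tool([
  {"hand": 0, "translation": [0, -3, 0], "angular": [0, 0, 0]},
  {"hand": 0, "translation": [0, -5, 0], "angular": [0, 0, 0]},
  {"hand": 0, "translation": [0, -6, 0], "angular": [0, 0, 0]},
])

```text
t: 28.68
eef_pos: [0.4713, -0.3021, 0.0473]
tool_rot: [-0.0, -0.032, 0.999, 0.004]
contact_force: [-2.8, 14.1, 20.1]
gripper_width: 0.115
grasp_force: 41.0
```

drive_tool([
  {"hand": 0, "translation": [0, 5, 0], "angular": [0, 0, 0]},
  {"hand": 0.15, "translation": [0, 5, 0], "angular": [0, 0, 0]},
  {"hand": 0.25, "translation": [0, 5, 0], "angular": [0, 0, 0]},
  {"hand": 0.28, "translation": [0, 5, 0], "angular": [0, 0, 0]},
  {"hand": 0.28, "translation": [0, 5, 40], "angular": [0, 0, 0]},
  {"hand": 0.28, "translation": [0, 5, 90], "angular": [0, 0, 0]},
  {"hand": 0.28, "translation": [0, 5, 140], "angular": [0, 0, 0]},
  {"hand": 0.5, "translation": [0, 50, 180], "angular": [0, 0, -0.18]},
  {"hand": 0.85, "translation": [0, 100, 180], "angular": [0, 0, -0.36]},
  {"hand": 0.85, "translation": [0, 150, 180], "angular": [0, 0, -0.54]},
  {"hand": 0.85, "translation": [0, 200, 180], "angular": [0, 0, -0.72]},
  {"hand": 0.85, "translation": [0, 250, 180], "angular": [0, 0, -0.9]},
])

```text
t: 30.18
eef_pos: [0.4709, -0.0609, 0.2264]
tool_rot: [0.0, 0.391, 0.92, 0.0]
contact_force: [-0.4, -0.0, 0.1]
gripper_width: 0.856
grasp_force: 0.0
```

drive_tool([
  {"hand": 0.85, "translation": [0, 50, 0], "angular": [0, 0, -0.18]},
  {"hand": 0.85, "translation": [0, 100, 0], "angular": [0, 0, -0.36]},
  {"hand": 0.85, "translation": [0, 102, 0], "angular": [0, 0, -0.54]},
  {"hand": 0.85, "translation": [0, 102, -50], "angular": [0, 0, -0.72]},
  {"hand": 0.85, "translation": [0, 102, -70], "angular": [0, 0, -0.77]},
  {"hand": 0.85, "translation": [0, 102, -70], "angular": [0, 0, -0.77]},
  {"hand": 0.85, "translation": [0, 102, -70], "angular": [0, 0, -0.77]},
])

```text
t: 31.05
eef_pos: [0.4717, 0.0395, 0.1571]
tool_rot: [0.0, 0.706, 0.709, 0.0]
contact_force: [0.2, 0.4, 0.0]
gripper_width: 0.848
grasp_force: 0.0
```

```bash
python3 - <<'E'
from h import *
o=bot.get_obs(); print({k:np.round(v,4) for k,v in o.items() if k in('t','eef_pos','tool_rot','gripper_width')})
m,im=snap('wrist','wrist10')
r=bot.outline_of('wrist','salt_shaker')[0]; print(r['position'],r['score'])
g=cv2.cvtColor(im,cv2.COLOR_RGB2GRAY); k=cv2.erode(r['pixels'].astype(np.uint8),np.ones((9,9)))
ys,xs=np.where((k>0)&(g<75)); print(len(xs))
if len(xs): print(xs.mean(),ys.mean(),at_z(m,(xs.mean(),ys.mean()),.111))
mt,imt=snap('top','top10'); a=imt[100:260,150:450,::-1]; cv2.imwrite('pics/m10.png',cv2.resize(np.vstack([cv2.resize(im[:,:,::-1],(400,300)),cv2.resize(a,(400,213))]),None,fx=1.15,fy=1.15))
E
```

```text
{'t': np.float64(31.05), 'eef_pos': array([0.4717, 0.0395, 0.1571]), 'tool_rot': array([3.000e-04, 7.057e-01, 7.085e-01, 4.000e-04]), 'gripper_width': np.float64(0.8482)}
[253.2, 194.5] 0.59
41
252.85365853658536 204.0731707317073 [0.46953086 0.05258059 0.111     ]
```

View pics/m10.png

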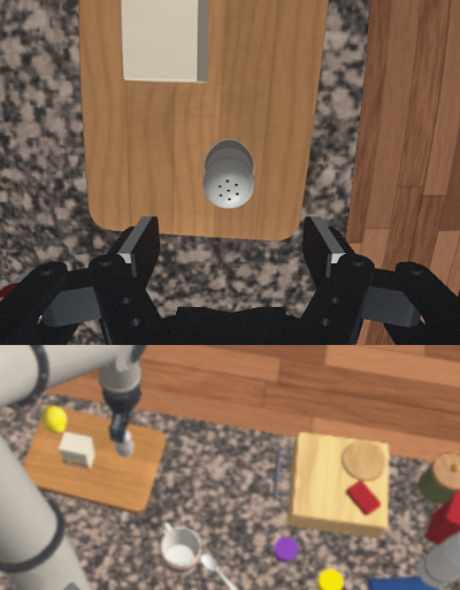

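Salt (holes near (257,209)) and tea stand upright on the board; the top view shows the drawer shut.

drive_tool([
  {"hand": 0.85, "translation": [-1, 10, 0], "angular": [0, 0, -0.02]},
  {"hand": 0.85, "translation": [-1, 10, -40], "angular": [0, 0, -0.02]},
  {"hand": 0.85, "translation": [-1, 10, -75], "angular": [0, 0, -0.02]},
  {"hand": 0.85, "translation": [-1, 10, -90], "angular": [0, 0, -0.02]},
  {"hand": 0.85, "translation": [-1, 10, -90], "angular": [0, 0, -0.02]},
  {"hand": 0.85, "translation": [-1, 10, -90], "angular": [0, 0, -0.02]},
])

```text
t: 31.95
eef_pos: [0.471, 0.0499, 0.0673]
tool_rot: [0.0, 0.713, 0.701, 0.001]
contact_force: [0.3, 0.1, 0.7]
gripper_width: 0.852
grasp_force: 0.0
```

Grip, lift and carry it back towards (0.507, -0.149).

drive_tool([
  {"hand": 0.4, "translation": [0, 0, 0], "angular": [0, 0, 0]},
  {"hand": 0.4, "translation": [0, 0, 0], "angular": [0, 0, 0]},
  {"hand": 0.4, "translation": [0, 0, 0], "angular": [0, 0, 0]},
  {"hand": 0.4, "translation": [0, 0, 0], "angular": [0, 0, 0]},
  {"hand": 0.4, "translation": [0, 0, 35], "angular": [0, 0, 0]},
  {"hand": 0.4, "translation": [10, -40, 60], "angular": [0, 0, 0]},
  {"hand": 0.4, "translation": [20, -90, 60], "angular": [0, 0, 0]},
  {"hand": 0.4, "translation": [30, -140, 60], "angular": [0, 0, 0]},
  {"hand": 0.4, "translation": [36, -180, 50], "angular": [0, 0, 0]},
  {"hand": 0.4, "translation": [36, -199, 20], "angular": [0, 0, 0]},
  {"hand": 0.4, "translation": [36, -199, -10], "angular": [0, 0, 0]},
  {"hand": 0.4, "translation": [36, -199, -10], "angular": [0, 0, 0]},
], force=30)

```text
t: 33.45
eef_pos: [0.5045, -0.1491, 0.055]
tool_rot: [-0.002, 0.713, 0.701, -0.001]
contact_force: [0.2, -0.4, -2.3]
gripper_width: 0.45
grasp_force: 31.0
```

drive_tool([
  {"hand": 0.4, "translation": [0, 0, -5], "angular": [0, 0, 0]},
  {"hand": 0.4, "translation": [0, 0, -9], "angular": [0, 0, 0]},
  {"hand": 0.4, "translation": [0, 0, -11], "angular": [0, 0, 0]},
  {"hand": 0.4, "translation": [0, 0, -12], "angular": [0, 0, 0]},
])

```text
t: 33.95
eef_pos: [0.5068, -0.1492, 0.0462]
tool_rot: [-0.0, 0.713, 0.701, 0.001]
contact_force: [-6.1, 4.4, 29.3]
gripper_width: 0.45
grasp_force: 35.6
```

drive_tool([
  {"hand": 0.5, "translation": [0, 0, 1], "angular": [0, 0, 0]},
  {"hand": 0.65, "translation": [0, 0, 2], "angular": [0, 0, 0]},
  {"hand": 0.8, "translation": [0, 0, 2], "angular": [0, 0, 0]},
  {"hand": 0.8, "translation": [0, 0, 50], "angular": [0, 0, 0]},
  {"hand": 0.8, "translation": [0, 0, 100], "angular": [0, 0, 0]},
  {"hand": 0.85, "translation": [-20, 60, 120], "angular": [0, 0, 0]},
  {"hand": 0.85, "translation": [-40, 120, 120], "angular": [0, 0, 0]},
  {"hand": 0.85, "translation": [-60, 180, 120], "angular": [0, 0, 0]},
  {"hand": 0.85, "translation": [-76, 240, 120], "angular": [0, 0, 0]},
  {"hand": 0.85, "translation": [-76, 290, 110], "angular": [0, 0, 0]},
  {"hand": 0.85, "translation": [-76, 299, 90], "angular": [0, 0, 0]},
  {"hand": 0.85, "translation": [-76, 299, 90], "angular": [0, 0, 0]},
])

```text
t: 35.45
eef_pos: [0.4291, 0.1501, 0.1335]
tool_rot: [-0.0, 0.712, 0.702, -0.001]
contact_force: [0.1, -1.0, 0.4]
gripper_width: 0.851
grasp_force: 0.0
```

drive_tool([
  {"hand": 0.85, "translation": [0, 0, -30], "angular": [0, 0, 0]},
  {"hand": 0.85, "translation": [0, 0, -50], "angular": [0, 0, 0]},
  {"hand": 0.85, "translation": [0, 0, -59], "angular": [0, 0, 0]},
  {"hand": 0.85, "translation": [0, 0, -59], "angular": [0, 0, 0]},
  {"hand": 0.85, "translation": [0, 0, -59], "angular": [0, 0, 0]},
])

```text
t: 36.08
eef_pos: [0.4307, 0.1496, 0.0761]
tool_rot: [0.0, 0.713, 0.701, 0.001]
contact_force: [0.8, -0.3, 0.1]
gripper_width: 0.856
grasp_force: 0.0
```

drive_tool([
  {"hand": 0.4, "translation": [0, 0, 0], "angular": [0, 0, 0]},
  {"hand": 0.4, "translation": [0, 0, 0], "angular": [0, 0, 0]},
  {"hand": 0.4, "translation": [0, 0, 0], "angular": [0, 0, 0]},
  {"hand": 0.4, "translation": [0, 0, 0], "angular": [0, 0, 0]},
  {"hand": 0.4, "translation": [0, 0, 40], "angular": [0, 0, 0]},
  {"hand": 0.4, "translation": [0, -40, 65], "angular": [0, 0, 0]},
  {"hand": 0.4, "translation": [-3, -90, 65], "angular": [0, 0, 0]},
  {"hand": 0.4, "translation": [-6, -140, 65], "angular": [0, 0, 0]},
  {"hand": 0.4, "translation": [-9, -190, 65], "angular": [0, 0, 0]},
  {"hand": 0.4, "translation": [-11, -240, 65], "angular": [0, 0, 0]},
  {"hand": 0.4, "translation": [-13, -285, 60], "angular": [0, 0, 0]},
  {"hand": 0.4, "translation": [-13, -305, 50], "angular": [0, 0, 0]},
])

```text
t: 37.58
eef_pos: [0.4169, -0.1578, 0.1257]
tool_rot: [0.001, 0.714, 0.7, 0.0]
contact_force: [-0.3, 0.9, -1.4]
gripper_width: 0.525
grasp_force: 31.8
```

drive_tool([
  {"hand": 0.4, "translation": [0, 0, -20], "angular": [0, 0, 0]},
  {"hand": 0.4, "translation": [0, 0, -45], "angular": [0, 0, 0]},
  {"hand": 0.4, "translation": [0, 0, -60], "angular": [0, 0, 0]},
  {"hand": 0.4, "translation": [0, 0, -66], "angular": [0, 0, 0]},
  {"hand": 0.4, "translation": [0, 0, -68], "angular": [0, 0, 0]},
])

```text
t: 38.2
eef_pos: [0.4171, -0.1553, 0.0574]
tool_rot: [0.0, 0.713, 0.701, -0.0]
contact_force: [0.0, -0.3, -0.9]
gripper_width: 0.525
grasp_force: 31.8
```

drive_tool([
  {"hand": 0.4, "translation": [1, 0, -1], "angular": [0, 0, 0]},
  {"hand": 0.4, "translation": [1, 0, -2], "angular": [0, 0, 0]},
  {"hand": 0.4, "translation": [1, 0, -3.5], "angular": [0, 0, 0]},
])

```text
t: 38.58
eef_pos: [0.4185, -0.1553, 0.0548]
tool_rot: [-0.0, 0.713, 0.701, 0.001]
contact_force: [-8.7, 3.8, 39.6]
gripper_width: 0.526
grasp_force: 35.4
```

drive_tool([
  {"hand": 0.4, "translation": [0, 0, 2], "angular": [0, 0, 0]},
  {"hand": 0.6, "translation": [0, 0, 2], "angular": [0, 0, 0]},
  {"hand": 0.75, "translation": [0, 0, 2], "angular": [0, 0, 0]},
  {"hand": 0.75, "translation": [0, 0, 3], "angular": [0, 0, 0]},
  {"hand": 0.75, "translation": [0, 0, 50], "angular": [0, 0, 0]},
  {"hand": 0.8, "translation": [0, 0, 110], "angular": [0, 0, 0]},
  {"hand": 0.8, "translation": [15, 0, 170], "angular": [0, 0, 0]},
  {"hand": 0.8, "translation": [42, -30, 220], "angular": [0, 0, 0]},
  {"hand": 0.8, "translation": [42, -55, 252], "angular": [0, 0, 0.03]},
  {"hand": 0.8, "translation": [42, -55, 252], "angular": [0, 0, 0.03]},
  {"hand": 0.8, "translation": [42, -55, 252], "angular": [0, 0, 0.03]},
])

```text
t: 39.95
eef_pos: [0.4595, -0.2096, 0.3049]
tool_rot: [-0.001, 0.702, 0.712, -0.0]
contact_force: [0.4, -0.0, -0.2]
gripper_width: 0.799
grasp_force: 0.0
```

```bash
python3 - <<'E'
from h import *
o=bot.get_obs(); print({k:np.round(v,4) for k,v in o.items() if k in('t','eef_pos','tool_rot','gripper_width','contact_force')})
m,im=snap('wrist','wrist11')
for q in ['tea_box','salt_shaker','drawer_handle']:
    a=bot.outline_of('wrist',q)[0]; print(q,a['position'],at_z(m,a['position'],{'t':.07,'s':.08,'d':.06}[q[0]]))
print([proj(m,p) for p in [(.4195,-.1555,.082),(.506,-.148,.09)]])
cv2.imwrite('pics/w11c.png',cv2.resize(im[60:280,170:370,::-1],None,fx=3.5,fy=2.7,interpolation=cv2.INTER_CUBIC))
E
```

```text
{'t': np.float64(39.95), 'eef_pos': array([ 0.4595, -0.2096,  0.3049]), 'tool_rot': array([-8.000e-04,  7.024e-01,  7.117e-01, -1.000e-04]), 'contact_force': array([ 0.4388, -0.0084, -0.1904]), 'gripper_width': np.float64(0.799)}
tea_box [219.5, 113.2] [ 0.41845742 -0.15628087  0.07      ]
salt_shaker [296.9, 112.4] [ 0.50058825 -0.15389892  0.08      ]
drawer_handle [262.1, 248.1] [ 0.4673076  -0.31924518  0.06      ]
[array([219.22740589, 113.00254098]), array([303.60207955, 107.04860524])]
```

View pics/w11c.png

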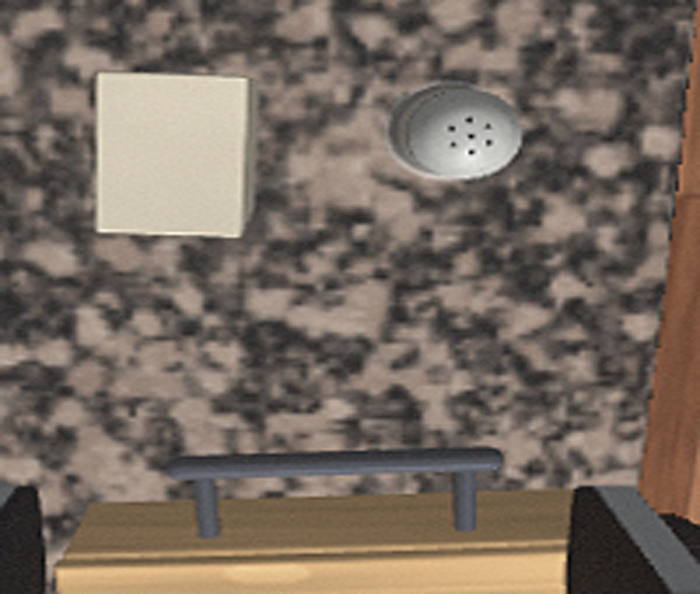

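Tea and salt stand upright at their original spots within about 1 mm, and the drawer is shut.

```bash
python3 -c "
from station import bot
print(bot.hand_in())"
```

```text
the job is handed in; nothing more can be done
None
```

The job is handed in: the green pod sits upright in the holder's seat, the drawer is fully shut with the other two pods left in it, and the tea box and salt shaker stand upright within about 1 mm of their starting spots; `hand_in` returned no verdict.

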